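# Couple and lock the cartridge priming station

## Task

Close the black priming station: swing its locking lever well up (at least half-way), lower the raised coupler arm fully onto the ball stud while the lever is still up, then press the lever fully down so that it locks under the ball. Let go, and do not shift or tip over the loose spare cartridge or the bottle nearby.

Things in the scene. Friction and masses are not known exactly. Their poses are not given: they have to be found in the camera images.
- station: The priming station, screwed to the bench: black base plate 210 x 90 x 25 mm. Origin at the centre of its underside on the bench; its x axis runs along the plate from the hinge end to the ball end, y across, z up. The coupler arm's hinge axis is level, along y, at x = -85, z = 63 mm between two black cheeks (outer width 74 mm, tops at z = 78 mm). The steel ball stud, 28 mm in diameter, has its centre at x = 65, z = 60 mm. A blue cartridge lies in the bed between them.
- coupler (a joint): Angle (rad) of the coupler arm about its hinge: 0 = fully down, level, its domed socket over the ball; grows as the free end rises; open stop at 0.95. It starts raised and stays where it is left (stiff hinge: about 3 to 10 N down on the pad lowers it). The black arm is a beam 135 mm long and 44 mm wide from the hinge with its top 21 mm above the hinge axis, then an aluminium dome 43 mm across, centred 150 mm from the hinge, top 28 mm above the axis.
- lever (a joint): Angle (rad) of the locking lever relative to the coupler arm: 0 = fully down, in line with the arm, pointing away from the hinge; grows as it swings up and back towards the hinge; stop at 1.2. Starts nearly down; stays where left (1 to 3 N at its bar moves it). Below its pivot a two-pronged fork closes under the ball; with the lever under about 0.6 it can strike the ball and stop the arm going down.
- lever_bar (a point): Centre of the round black cross-bar at the lever's end: 60 mm long across (station y), 16 mm thick. 75 mm from the lever's pivot, joined to it by a steel strip 24 mm wide and 7 mm thick.
- lever_pivot (a point): The lever's pivot on the coupler arm: 174 mm from the arm's hinge along the arm and 9 mm above the line through it (so at station x = 89, z = 72 mm when the arm is down). The axis is along station y.
- press_pad (a point): Centre of the top of the dark rubber pad on the coupler arm, 34 x 40 mm: the place to press the arm down; 65 mm from the arm's hinge and 25 mm above it in the arm's frame (station x = -20, z = 88 mm when the arm is down).
- spare_cartridge: Loose spare cartridge, 36 x 36 x 10 mm, blue with a black middle, lying on the bench beside the station. Leave it alone. Origin at the centre of its underside.
- bottle: Loose glass bottle, 60 mm across and 130 mm high, to the left. Leave it alone. Origin at the centre of its underside.

How it is judged (in metres and radians):
On the way, in this order (a step that is already met when the one before it is completed fails the run):
1. the lever is swung well up while the coupler arm is still raised (value of joint lever above 0.55 rad and value of joint coupler above 0.2 rad), for 0.1 s.
2. the coupler arm is fully down on the ball with the lever still up (value of joint coupler below 0.05 rad and value of joint lever above 0.4 rad), for 0.1 s.
3. the lever is pressed fully down (value of joint coupler below 0.05 rad and value of joint lever below 0.12 rad), for 0.1 s.
At the end, for the whole second after the job is handed in: The coupler arm is fully down on the ball (within 0.05 rad), the lever is fully down (within 0.12 rad), and both are at rest (all of step 3 and velocity of joint each of lever, coupler below 0.1 rad/s); the robot touches nothing.
It fails at once if the spare cartridge or the bottle is shifted by more than 30 mm (distance of any of spare_cartridge, bottle from where it was at the start of the episode above 0.03 m).
It fails at once if the bottle is tipped over (angle between bottle's own z axis and vertical above 0.5 rad).
It also fails if it takes over 61 s, if anything falls off the work surface, if the arm or the gripper's body presses on something with over 40 N, if the wrist force passes 120 N, or if a joint passes its speed limit or range.

## Robot

A 7-joint arm with a two-finger parallel gripper is mounted at the origin on the work surface. World frame = base frame: x ahead of the robot, y to its left, z up, the work surface at z = 0. Lengths are in m, angles in degrees, forces in N, time in s.
With the tool pointing down it reaches from about 0.425 to 0.875 m from the base axis. Payload 4.7 kg.
Tool frame: the origin (TCP) lies between the finger pads; the fingertips stand 19 mm ahead of it and the grasp point (between the pads) is the TCP; x points along the fingers, z is the direction in which the jaws open and shut, and the axes are right-handed (so a half turn about x gives the same grasp; the last joint's range is limited). The gripper opens to 87 mm and grips with 3 to 60 N. Pads are 19 mm wide; open, the fingers measure 117 mm over their backs; the gripper's body (75 mm by 190 mm) begins 51 mm behind the grasp point.
Start: joints at [72.599, 18.392, -4.016, 83.108, 1.295, 78.541, -3.26], TCP at [0.203, -0.617, 0.242] pointing down, gripper open.
Joint ranges: [-163.93, 163.93], [-17.29, 119.83], [-79.2, 71.16], [3.27, 140.29], [-89.18, 269.18], [5.43, 117.66], [-154.24, 154.24]. Speed limits (degrees/s): [147.25, 147.25, 180, 180, 180, 180, 180].

## Interface

Orientations are given as [roll, pitch, yaw] about the fixed x, y, z axes, in that order (R = Rz(yaw) Ry(pitch) Rx(roll)).
In Python, from cell import monitor, read_camera, camera_model, env, regions_of gives the robot as it stands. The module is installed in compiled form; this text tells all that it offers.
- The arm moves only by the tool step_arm, never from a script. Its argument "deltas" is a list of rows, each a list of 5 numbers: the gripper's target within -1 to 1 (fully open at 1, half-way at 0, shut at -1), then the shift along the tool's x, y, z in m, then the turn about the tool's x in degrees. A call has 1 to 12 rows; each row is the pose to reach, as a shift and turn from the pose commanded when the call began, along the tool's axes at that moment; what a row does not reach only later rows make up. A row lasts 1/8 s, in which the tool goes at most 62.5 mm and 10.7 degrees, less where a joint would pass 70% of its speed; a pose out of reach is approached as far as the arm can. A call with a gripper value outside its range is refused whole. The fingers move at their own pace and stop on an object; "newtons" is the grip in N (left out, the last holds). Time passes only in rows, so rows that repeat a pose let the fingers close. It gives the time, the measured TCP pose, the force and the opening at its end, in the units of the state.
- monitor.get_obs(): the state, without advancing time (a new reading comes with each control period).
- read_camera(name): name is "scene" or "top" or "wrist"; returns (picture, depth): 400x640x3 uint8, red, green, blue; 400x640 float32, m along the optical axis (not along the pixel's ray), 0 where there is no reading.
- camera_model(name): a dict with "fx", "fy", "cx", "cy" (pixels), "xyz" and "attitude" of the camera in the world. Camera axes: x right, y down, z forward; pixel columns grow to the right and rows downward; lengths in m; the calibration is good to about 2 mm. A picture is of the moment at which its call begins: read the wrist's pose just before it. camera_model takes no time and is no camera call; for the wrist camera it gives the pose at the moment of the call.
- env.sign_off(): hands the job in, once; it reports no verdict.
Trained networks look in the newest picture that a camera, given by its name, has taken for a name from the list of things; names that differ only in an ending like _2 or _b are one class to them, and where a whole thing is asked for, a point or a joint stands for the part that bears it (a point fixed in the world has none). Each returns a list of dicts, best first, with "p" (0 to 1); they miss things now and then, are a little off and sometimes report something else, mostly with a low value. They report only what shows in the picture. A call takes as long as a camera call.
- regions_of(camera, thing): "pixels" (400x640 bool, what is visible of it) and "pixel" ([column, row] in pixels, amid what is visible of it).
The state is a dict: "time_s": time; "qpos": joint angles; "joint_velocities": joint speeds; "effort": joint torques, N m; "tool_pos": TCP position; "tool_rot": TCP orientation; "force": force on the tool from outside, world axes, zero at the start; "wrist_torque": the same for the moment, N m; "grip_width": finger opening in m.
Only numpy, scipy, OpenCV 4.12 (cv2) and the standard library are available. Lean on these libraries where they do the work, as an engineer would, in place of code of your own. Each camera call takes 0.05 s, during which the arm holds its last target. There are 200 camera calls.

## Working session

There is one attempt and no reset: what is moved stays moved. The work goes in short steps, Python scripts to look and compute and a tool call to move; the robot and the scene stay as the last step left them, time stands still between calls to the robot, and variables do not carry over. Pictures are saved under pics/ and viewed, about 8 in all and at most 12, crops included, and the job is handed in when it is done.

Besides the shell and the picture viewer there is one more tool, called after "Request:" by a JSON object that holds its "op" and its "data". step_arm: Moves the arm, as the interface text tells. Its arguments: {"type":"object","properties":{"deltas":{"type":"array"},"newtons":{"type":"number"}},"required":["deltas"]}

```bash
mkdir -p pics; cat > h.py <<'E'
import numpy as np, cv2
from cell import monitor, read_camera, camera_model, env, regions_of
from scipy.spatial.transform import Rotation as R
def cam(n):
    m=camera_model(n); p,d=read_camera(n); return m,p,d
def pts(m,d,mask=None):
    v,u=np.nonzero((d>0) if mask is None else (mask&(d>0)))
    z=d[v,u]; c=np.c_[(u-m['cx'])/m['fx']*z,(v-m['cy'])/m['fy']*z,z]
    return c@R.from_euler('xyz',m['attitude'],degrees=True).as_matrix().T+np.array(m['xyz'])
E
python3 - <<'E'
from h import *
o=monitor.get_obs(); print({k:np.round(v,3) for k,v in o.items()})
out=[]
for n in ['scene','top']:
    m,p,d=cam(n); print(n,m)
    cv2.imwrite(f'pics/{n}0.png',p[...,::-1])
    for t in ['station','coupler','lever','lever_bar','press_pad','spare_cartridge','bottle']:
        for r in regions_of(n,t)[:1]:
            q=pts(m,d,r['pixels']); print(t,round(r['p'],2),r['pixel'],np.round(np.median(q,0),3) if len(q) else None,np.round(np.percentile(q,[2,98],axis=0),3).tolist() if len(q) else '')
    np.savez(f'{n}0.npz',p=p,d=d)
E
```

```text
{'time_s': np.float64(0.0), 'qpos': array([72.599, 18.438, -4.016, 83.175,  1.295, 78.54 , -3.26 ]), 'joint_velocities': array([ 0.014, -0.047,  0.016, -0.046, -0.016,  0.055, -0.027]), 'effort': array([-0.0000e+00, -4.9129e+01, -4.0500e-01, -3.1253e+01, -6.4000e-02,
        4.4000e-02,  0.0000e+00]), 'tool_pos': array([ 0.203, -0.617,  0.24 ]), 'tool_rot': array([-176.866,   89.892,  111.346]), 'force': array([-0.469, -0.426, -0.565]), 'wrist_torque': array([ 0.014,  0.025, -0.031]), 'grip_width': np.float64(0.087)}
scene {'fx': 486.88306755777734, 'fy': 486.88306755777734, 'cx': 316.6246798880618, 'cy': 207.30840698057585, 'xyz': array([ 1.38328948, -0.33398844,  0.71464286]), 'attitude': array([-123.80654179,    1.22210472,   63.31522865])}
station 0.79 [235.4, 263.6] [ 0.608 -0.145  0.035] [[0.544, -0.24, 0.004], [0.669, -0.036, 0.218]]
coupler 0.73 [235.6, 228.2] [ 0.602 -0.139  0.135] [[0.372, -0.228, -0.0], [0.647, -0.028, 0.222]]
lever 0.85 [260.9, 186.9] [ 0.567 -0.055  0.196] [[0.199, -0.096, -0.002], [0.587, 0.098, 0.224]]
lever_bar 0.94 [263.8, 185.8] [ 0.568 -0.054  0.19
[... 470 characters left out ...]
}
station 0.59 [445.1, 170.2] [ 0.581 -0.111  0.076] [[0.527, -0.228, 0.012], [0.657, -0.027, 0.224]]
coupler 0.77 [456.6, 162.0] [ 0.584 -0.107  0.168] [[0.532, -0.22, 0.026], [0.64, -0.024, 0.225]]
lever 0.9 [419.1, 168.9] [ 0.562 -0.049  0.209] [[0.528, -0.094, 0.028], [0.589, -0.021, 0.225]]
lever_bar 0.56 [421.2, 171.8] [ 0.562 -0.047  0.211] [[0.528, -0.092, 0.161], [0.587, -0.021, 0.226]]
press_pad 0.93 [451.8, 164.1] [ 0.584 -0.106  0.169] [[0.532, -0.22, 0.083], [0.636, -0.024, 0.225]]
spare_cartridge 0.66 [469.3, 207.2] [ 0.524 -0.2    0.007] [[0.504, -0.22, 0.002], [0.545, -0.181, 0.011]]
bottle 0.83 [173.4, 203.3] [0.531 0.355 0.089] [[0.506, 0.338, 0.007], [0.561, 0.384, 0.131]]
```

```bash
python3 - <<'E'
import cv2
a=cv2.resize(cv2.imread('pics/scene0.png')[120:330,120:400],None,fx=1.43,fy=1.43*1.0)
b=cv2.resize(cv2.imread('pics/top0.png')[80:290,350:630],None,fx=1.43,fy=1.43)
cv2.imwrite('pics/c0.png',cv2.hconcat([a,b]))
E
```

```text
(no output)
```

View pics/c0.png

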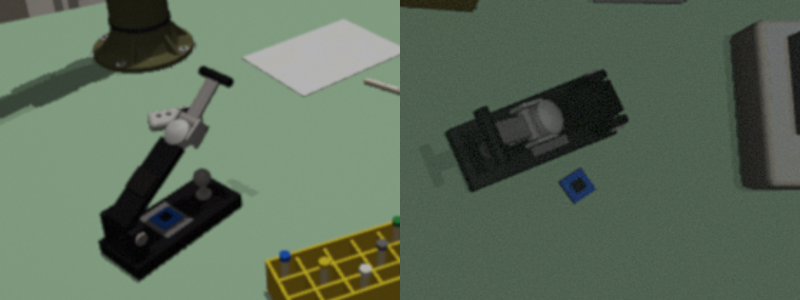

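```bash
python3 - <<'E'
from h import *
# point clouds from both cameras; heights above the bench near the station
P=[]
for n in ['scene','top']:
    z=np.load(f'{n}0.npz'); P.append(pts(camera_model(n),z['d']))
P=np.vstack(P)
b=P[(abs(P[:,0]-.6)<.16)&(P[:,1]>-.31)&(P[:,1]<.03)]
pl=b[(b[:,2]>.019)&(b[:,2]<.030)]   # plate top
print('plate rect',cv2.minAreaRect(pl[:,:2].astype(np.float32)),len(pl))
hi=b[(b[:,2]>.1)]
c=hi.mean(0);u,s,vt=np.linalg.svd(hi[:,:2]-c[:2],full_matrices=False)
print('arm dir',np.degrees(np.arctan2(vt[0,1],vt[0,0])),c,s)
E
```

```text
plate rect ((0.5970489382743835, -0.13778705894947052), (0.09226098656654358, 0.21324382722377777), 22.374509811401367) 4597
arm dir 112.95035792538272 [ 0.58648968 -0.1096796   0.16319528] [3.63414775 0.93088138]
```

The view shows the station at an angle. The hinge end is lower left in the scene crop, the arm is raised about 40°, and the lever is in line with the arm with its bar at about (215,75). The spare cartridge is beside it at (577,185) in the top crop. Next I'll fit the angles in the station frame and work out the tool-axis mapping.

```bash
cat >> h.py <<'E'
C=np.array([.597,-.138,0]); PSI=np.radians(112.6)
S=R.from_euler('z',PSI).as_matrix()   # station->world
def to_st(P): return (P-C)@S
def state():
    o=monitor.get_obs(); T=R.from_euler('xyz',o['tool_rot'],degrees=True).as_matrix()
    return o,np.array(o['tool_pos']),T
def go(stn):  # shift in tool axes to bring TCP to station point
    o,p,T=state(); return np.round(T.T@(C+S@np.array(stn)-p),4)
def fit(names=('scene','top')):
    """fit arm and lever angle by side-profile points of the raised parts"""
    from scipy.optimize import minimize
    P=np.vstack([pts(m,d) for m,_,d in map(cam,names)]); q=to_st(P)
    return q[(abs(q[:,1])<.04)&(q[:,0]>-.13)&(q[:,0]<.2)&(q[:,2]>.03)&(q[:,2]<.3)]
def bar_at(a,l):
    pv=np.array([-.085+.174*np.cos(a)-.009*np.sin(a),.063+.174*np.sin(a)+.009*np.cos(a)])
    return pv,pv+.075*np.array([np.cos(a+l),np.sin(a+l)])
E
python3 - <<'E'
from h import *
o,p,T=state(); print('T cols in station (x,y,z tool):\n',np.round(S.T@T,3)); print('tcp st',to_st(p), 'jaw ang vs station y', np.degrees(np.arctan2(*(S.T@T)[[0,1],2])))
q=fit()
for z0 in np.arange(.1,.25,.01):
    s=q[(q[:,2]>z0)&(q[:,2]<z0+.01)]
    if len(s): print(round(z0,2),len(s),np.round(np.percentile(s[:,0],[2,50,98]),3),np.round(np.percentile(s[:,1],[2,50,98]),3))
for a in (.6,.65,.7,.75,.8): print(a,np.round(bar_at(a,0.05),3).tolist())
E
```

```text
T cols in station (x,y,z tool):
 [[-0.    -0.077 -0.997]
 [ 0.    -0.997  0.077]
 [-1.    -0.     0.   ]]
tcp st [-0.29130009  0.5479124   0.24162434] jaw ang vs station y -85.61152761534201
0.1 208 [-0.067 -0.059 -0.035] [-0.022 -0.006  0.023]
0.11 334 [-0.057 -0.049 -0.022] [-0.021 -0.002  0.022]
0.12 497 [-0.043 -0.03  -0.002] [-0.021 -0.001  0.021]
0.13 388 [-0.023 -0.012  0.063] [-0.021 -0.003  0.022]
0.14 393 [-0.007  0.003  0.069] [-0.021 -0.003  0.023]
0.15 244 [0.006 0.014 0.077] [-0.023 -0.01   0.022]
0.16 442 [0.015 0.031 0.067] [-0.022 -0.004  0.023]
0.17 789 [0.026 0.048 0.064] [-0.021  0.     0.023]
0.18 168 [0.056 0.071 0.079] [-0.013 -0.     0.013]
0.19 157 [0.075 0.083 0.091] [-0.011  0.     0.012]
0.2 182 [0.087 0.094 0.106] [-0.013 -0.     0.012]
0.21 209 [0.099 0.105 0.12 ] [-0.029 -0.002  0.029]
0.22 508 [0.105 0.112 0.119] [-0.028  0.001  0.029]
0.6 [[0.054, 0.169], [0.113, 0.214]]
0.65 [[0.048, 0.175], [0.105, 0.224]]
0.7 [[0.042, 0.182], [0.097, 0.233]]
0.75 [[0.036, 0.188], [0.088, 0.242]]
0.8 [[0.03, 0.194], [0.079, 0.25]]
```

Request:
{"op": "step_arm", "data": {"deltas": [[-1,-0.06,0,0,0],[-1,-0.12,0,0,0],[-1,-0.12,0.05,-0.053,0],[-1,-0.12,0.1,-0.106,0],[-1,-0.12,0.14,-0.15,0],[-1,-0.12,0.18,-0.19,0],[-1,-0.12,0.22,-0.23,0],[-1,-0.12,0.26,-0.27,0],[-1,-0.12,0.3,-0.31,0],[-1,-0.12,0.34,-0.35,0],[-1,-0.12,0.38,-0.39,0],[-1,-0.12,0.42,-0.43,0]], "newtons": 20}}

```text
time_s: 2.4
tool_pos: [0.4682, -0.076, 0.3619]
tool_rot: [24.9, 89.9, -46.9]
force: [0.8, -0.2, 0.3]
grip_width: 0.0003
```

```bash
python3 - <<'E'
from h import *
o,p,T=state(); print(o['time_s'],np.round(o['qpos'],1),to_st(p),o['grip_width']); print(np.round(S.T@T,3)); print(go([.2,0,.36]))
E
```

```text
2.4 [ 44.5  -4.5 -35.7  94.2  -2.6  89.4 -62.9] [0.10671884 0.0950702  0.36190587] 0.00033475648355317587
[[-0.001 -0.077 -0.997]
 [-0.001 -0.997  0.077]
 [-1.     0.001  0.001]]
[ 0.0018  0.0876 -0.1003]
```

Request:
{"op": "step_arm", "data": {"deltas": [[-1,0,0.02,-0.025,-10],[-1,0,0.04,-0.05,-20],[-1,0,0.06,-0.075,-30],[-1,0,0.0876,-0.1,-40],[-1,0,0.0876,-0.1,-50],[-1,0,0.0876,-0.1,-60],[-1,0,0.0876,-0.1,-70],[-1,0,0.0876,-0.1,-80],[-1,0,0.0876,-0.1,-85.6],[-1,0,0.0876,-0.1,-85.6]]}}

```text
time_s: 3.65
tool_pos: [0.5196, 0.0446, 0.3616]
tool_rot: [-62.1, 90.0, -48.3]
force: [-0.2, -0.2, 1.1]
grip_width: 0.0002
```

```bash
python3 - <<'E'
from h import *
o,p,T=state(); print(o['time_s'],np.round(o['qpos'],1),to_st(p)); print(np.round(S.T@T,3)); print(go([.15,0,.22]))
m,pic,d=cam('wrist'); cv2.imwrite('pics/w1.png',pic[...,::-1]); print(m['xyz']-p)
E
```

```text
3.65 [ 36.4   3.2 -45.7  88.3   2.3  89.4   4.4] [0.19832617 0.00124856 0.36163164]
[[-0.     0.988 -0.154]
 [-0.    -0.154 -0.988]
 [-1.    -0.     0.   ]]
[ 0.1416 -0.0475  0.0086]
[-0.01893261  0.07588438  0.14296003]
```

View pics/w1.png

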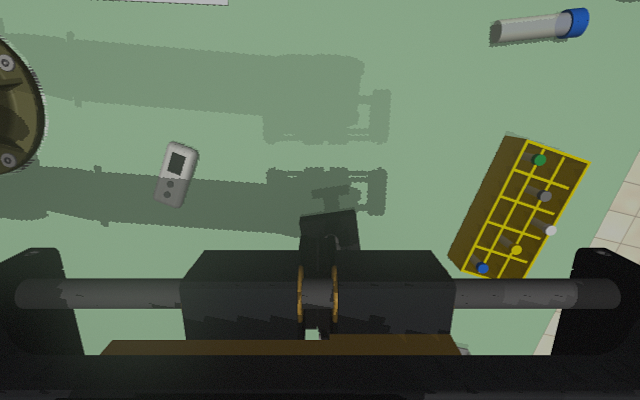

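Request:
{"op": "step_arm", "data": {"deltas": [[-1,0,-0.02,0.004,-4.5],[-1,0,-0.0475,0.0086,-8.9],[-1,0.05,-0.0475,0.0086,-8.9],[-1,0.1,-0.0475,0.0086,-8.9],[-1,0.145,-0.0475,0.0086,-8.9],[-1,0.145,-0.0475,0.0086,-8.9]]}}

```text
time_s: 4.45
tool_pos: [0.5369, 0.0002, 0.2136]
tool_rot: [152.2, 89.6, 174.9]
force: [-0.1, 0.5, 1.0]
grip_width: 0.0006
```

```bash
python3 - <<'E'
from h import *
o,p,T=state(); print(o['time_s'],np.round(o['qpos'],1),to_st(p),o['force']); print(np.round(S.T@T,3))
E
```

```text
4.45 [ 37.6   9.5 -44.2  99.9   6.8  73.8  14.5] [0.15068474 0.00233164 0.21356339] [-0.05797549  0.48205274  0.97935203]
[[ 0.003  1.     0.001]
 [ 0.006  0.001 -1.   ]
 [-1.     0.003 -0.006]]
```

Request:
{"op": "step_arm", "data": {"deltas": [[-1,0,-0.01,0,0],[-1,0,-0.02,0,0],[-1,0,-0.028,0,0],[-1,-0.004,-0.036,0,0],[-1,-0.008,-0.044,0,0],[-1,-0.012,-0.052,0,0],[-1,-0.015,-0.06,0,0],[-1,-0.018,-0.068,0,0],[-1,-0.02,-0.077,0,0],[-1,-0.02,-0.077,0,0]]}}

```text
time_s: 5.7
tool_pos: [0.5692, -0.0723, 0.2363]
tool_rot: [-144.0, 90.0, -121.4]
force: [0.8, -0.4, 1.2]
grip_width: 0.0004
```

```bash
python3 - <<'E'
from h import *
o,p,T=state(); print(o['time_s'],to_st(p),o['force'])
m,pic,d=cam('scene'); cv2.imwrite('pics/s2.png',cv2.resize(pic[100:330,120:420,::-1],None,fx=2,fy=2))
E
```

```text
5.7 [0.07139472 0.0004294  0.23625242] [ 0.79588456 -0.41831568  1.17812431]
```

View pics/s2.png

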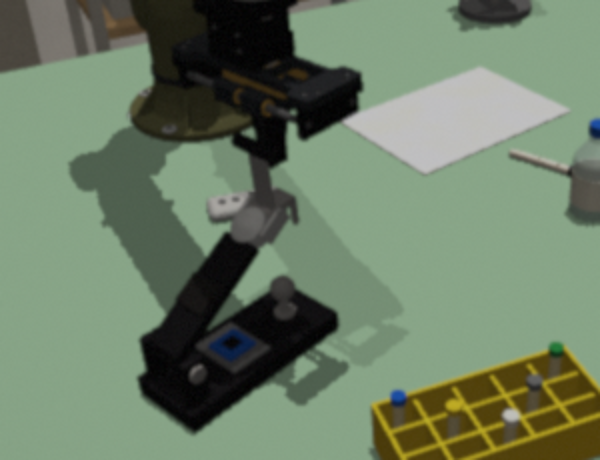

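Lever is swung up to near vertical (bar at about (262,160)) and the arm is still raised. Now I'll retreat and cross above to the pad.

Request:
{"op": "step_arm", "data": {"deltas": [[-1,0,0.02,0,0],[-1,0,0.04,0,0],[-1,-0.05,0.04,0,0],[-1,-0.1,0.04,0,0],[-1,-0.105,0,0,0],[-1,-0.105,-0.05,0,0],[-1,-0.105,-0.1,0,0],[-1,-0.105,-0.121,0,0],[-1,-0.105,-0.121,0,0]]}}

```text
time_s: 6.88
tool_pos: [0.6157, -0.1817, 0.341]
tool_rot: [104.6, 89.9, 127.2]
force: [-0.1, -0.3, 0.0]
grip_width: 0.0003
```

```bash
python3 - <<'E'
from h import *
o,p,T=state(); print(o['time_s'],to_st(p),o['force']);print(np.round(S.T@T,3))
q=fit(('scene',))
for z0 in np.arange(.1,.28,.01):
    s=q[(q[:,2]>z0)&(q[:,2]<z0+.01)]
    if len(s): print(round(z0,2),len(s),np.round(np.percentile(s[:,0],[2,50,98]),3))
print(go([-.05,0,.16]))
E
```

```text
6.875 [-0.04755704 -0.00047104  0.34103842] [-0.09269525 -0.26672912  0.0273187 ]
[[ 0.001  1.     0.001]
 [ 0.     0.001 -1.   ]
 [-1.     0.001 -0.   ]]
0.1 159 [-0.066 -0.058 -0.031]
0.11 190 [-0.058 -0.047 -0.017]
0.12 252 [-0.043 -0.029 -0.005]
0.13 180 [-0.02  -0.01   0.016]
0.14 215 [-0.005  0.006  0.082]
0.15 167 [0.009 0.02  0.085]
0.16 232 [0.017 0.032 0.083]
0.17 233 [0.027 0.051 0.082]
0.18 36 [0.05  0.051 0.056]
0.19 35 [0.049 0.051 0.055]
0.2 41 [0.048 0.05  0.056]
0.21 38 [0.048 0.05  0.054]
0.22 40 [0.048 0.049 0.053]
0.23 51 [0.044 0.045 0.056]
0.24 164 [0.042 0.047 0.055]
[ 0.1815 -0.0045 -0.0012]
```

Request:
{"op": "step_arm", "data": {"deltas": [[-1,0.05,-0.001,0,0],[-1,0.1,-0.001,0,0],[-1,0.15,-0.001,0,0],[-1,0.18,-0.001,0,0],[-1,0.19,-0.001,0,0],[-1,0.197,0,0,0],[-1,0.203,0.001,0,0],[-1,0.208,0.004,0,0],[-1,0.213,0.008,0,0],[-1,0.218,0.013,0,0]]}}

```text
time_s: 8.18
tool_pos: [0.6112, -0.1699, 0.1236]
tool_rot: [-39.6, 89.9, -16.9]
force: [1.7, -1.3, 1.6]
grip_width: 0.0003
```

```bash
python3 - <<'E'
from h import *
o,p,T=state(); print(o['time_s'],to_st(p),o['force'])
m,pic,d=cam('scene'); cv2.imwrite('pics/s3.png',cv2.resize(pic[100:330,120:420,::-1],None,fx=2,fy=2))
E
```

```text
8.175 [-0.03487825 -0.00089558  0.12357993] [ 1.67370118 -1.34758267  1.59237961]
```

View pics/s3.png

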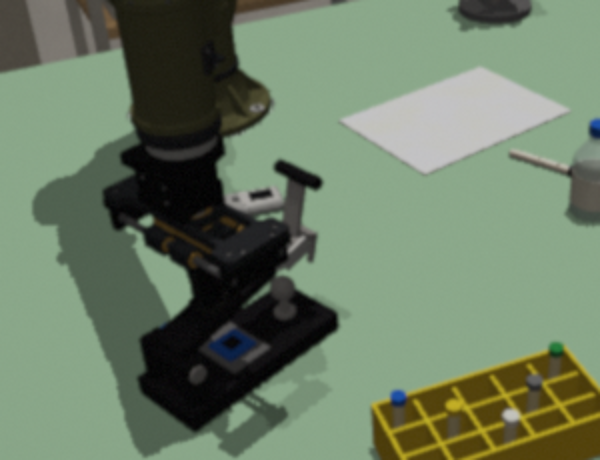

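The arm is following the press down and the lever stays up (bar at about (298,175)). I'll continue pressing.

Request:
{"op": "step_arm", "data": {"deltas": [[-1,0.004,0.003,0,0],[-1,0.008,0.007,0,0],[-1,0.012,0.01,0,0],[-1,0.016,0.013,0,0],[-1,0.019,0.015,0,0],[-1,0.021,0.015,0,0],[-1,0.023,0.015,0,0],[-1,0.023,0.015,0,0]]}}

```text
time_s: 9.22
tool_pos: [0.6056, -0.1585, 0.1071]
tool_rot: [-99.6, 89.7, -76.9]
force: [-12.5, -1.8, 34.1]
grip_width: 0.0006
```

```bash
python3 - <<'E'
from h import *
o,p,T=state(); print(o['time_s'],to_st(p),o['force'])
q=fit(('scene','top'))
q=q[(q[:,0]>.04)]
for z0 in np.arange(.05,.17,.01):
    s=q[(q[:,2]>z0)&(q[:,2]<z0+.01)]
    if len(s): print(round(z0,2),len(s),np.round(np.percentile(s[:,0],[2,50,98]),3))
E
```

```text
9.225 [-2.22181548e-02 -8.06021266e-05  1.07117408e-01] [-12.50373869  -1.77603837  34.1338029 ]
0.05 29 [0.057 0.106 0.118]
0.06 89 [0.052 0.086 0.117]
0.07 232 [0.044 0.085 0.099]
0.08 634 [0.041 0.07  0.096]
0.09 199 [0.055 0.072 0.104]
0.1 72 [0.102 0.106 0.111]
0.11 83 [0.108 0.112 0.118]
0.12 64 [0.114 0.117 0.13 ]
0.13 155 [0.118 0.122 0.136]
0.14 385 [0.12  0.128 0.135]
```

Request:
{"op": "step_arm", "data": {"deltas": [[-1,-0.03,0,0,0],[-1,-0.08,0,0,0],[-1,-0.12,0.02,0,0],[-1,-0.12,0.07,0,0],[-1,-0.12,0.12,0,0],[-1,-0.12,0.152,0,0],[-1,-0.12,0.152,0,0]]}}

```text
time_s: 10.2
tool_pos: [0.545, -0.0124, 0.2204]
tool_rot: [155.8, 90.0, 178.8]
force: [-1.4, -0.3, -0.5]
grip_width: 0.0002
```

```bash
python3 - <<'E'
from h import *
o,p,T=state(); print(o['time_s'],to_st(p),o['force']);print(np.round(S.T@T,3))
m,pic,d=cam('scene'); cv2.imwrite('pics/s4.png',cv2.resize(pic[100:330,120:420,::-1],None,fx=2,fy=2))
q=to_st(pts(m,d)); q=q[(abs(q[:,1])<.02)]
for a,b in ((-.035,-.005),(.055,.075),(.11,.15)):
    s=q[(q[:,0]>a)&(q[:,0]<b)&(q[:,2]<.155)]; print(a,len(s),np.percentile(s[:,2],[50,90,98]) if len(s) else '')
E
```

```text
10.2 [ 0.13590926 -0.00024682  0.22042757] [-1.3744806  -0.34085631 -0.50044818]
[[ 0.     1.     0.007]
 [ 0.001  0.007 -1.   ]
 [-1.     0.    -0.001]]
-0.035 420 [0.07286435 0.08738762 0.08848355]
0.055 259 [0.05967857 0.089855   0.09107951]
0.11 336 [0.11789934 0.14166095 0.14367546]
```

View pics/s4.png

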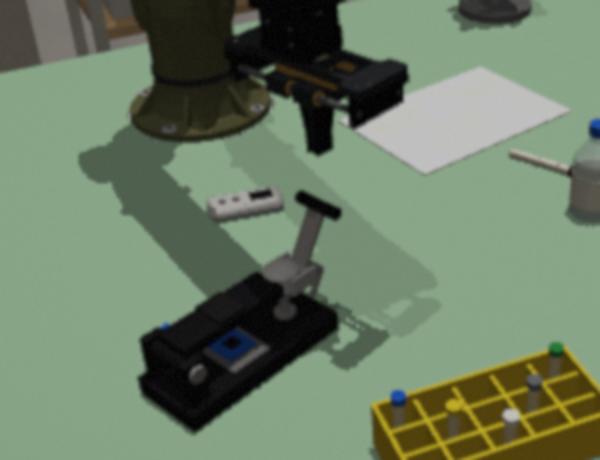

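Arm is fully down (pad top 88 mm, dome 91 mm, both matching the nominal values), and the lever bar is up at about (318,205). Now I'll press the bar down along its arc.

Request:
{"op": "step_arm", "data": {"deltas": [[-1,0.045,-0.006,0,0],[-1,0.058,-0.004,0,0],[-1,0.065,0.004,0,0],[-1,0.073,0.01,0,0],[-1,0.082,0.016,0,0],[-1,0.092,0.022,0,0],[-1,0.1,0.025,0,0],[-1,0.107,0.027,0,0],[-1,0.113,0.028,0,0],[-1,0.118,0.028,0,0],[-1,0.122,0.028,0,0],[-1,0.122,0.028,0,0]]}}

```text
time_s: 11.75
tool_pos: [0.5355, 0.0095, 0.0989]
tool_rot: [-145.2, 90.0, -122.5]
force: [-2.0, 0.7, 3.8]
grip_width: 0.0003
```

```bash
python3 - <<'E'
from h import *
o,p,T=state(); print(o['time_s'],to_st(p),o['force'])
m,pic,d=cam('scene'); cv2.imwrite('pics/s5.png',cv2.resize(pic[100:330,120:420,::-1],None,fx=2,fy=2))
E
```

```text
11.75 [1.59826791e-01 7.72154329e-05 9.88525420e-02] [-2.04681335  0.7238815   3.84040779]
```

View pics/s5.png

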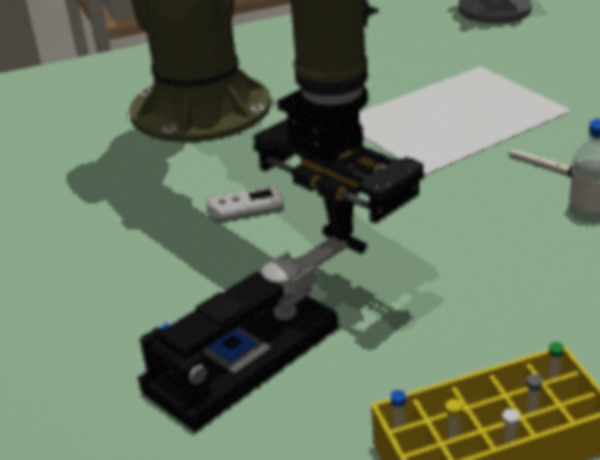

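The lever is nearly level and in line with the arm (bar at about (345,238)). The force is low, so I'll press a little further until it is firm, then retreat.

Request:
{"op": "step_arm", "data": {"deltas": [[-1,0.002,0.002,0,0],[-1,0.004,0.003,0,0],[-1,0.006,0.003,0,0],[-1,0.006,0.003,0,0]]}}

```text
time_s: 12.3
tool_pos: [0.536, 0.0101, 0.0965]
tool_rot: [-86.8, 89.7, -64.1]
force: [-7.1, -4.4, 27.5]
grip_width: 0.0003
```

Firm stop at 27 N, with the tip at the nominal fully-down height. Retreating.

Request:
{"op": "step_arm", "data": {"deltas": [[-1,-0.03,0,0,0],[-1,-0.08,0,0,0],[-1,-0.13,0,0,0],[-1,-0.18,0.03,0,0],[-1,-0.2,0.05,0,0],[-1,-0.2,0.05,0,0]]}}

```text
time_s: 13.05
tool_pos: [0.5152, 0.0601, 0.2934]
tool_rot: [-45.5, 89.8, -22.6]
force: [-0.3, -0.7, -0.7]
grip_width: 0.0007
```

```bash
python3 - <<'E'
from h import *
o,p,T=state(); print(o['time_s'],to_st(p),o['force'])
for n in ('scene','top'):
    m,pic,d=cam(n)
    if n=='scene': cv2.imwrite('pics/s6.png',cv2.resize(pic[100:330,120:420,::-1],None,fx=2,fy=2))
    q=to_st(pts(m,d)); q=q[abs(q[:,1])<.02]
    for a,b in ((-.035,-.005),(.055,.075),(.12,.14),(.158,.170)):
        s=q[(q[:,0]>a)&(q[:,0]<b)&(q[:,2]<.155)]; print(n,a,len(s),np.percentile(s[:,2],[50,90,98]) if len(s) else '')
for t in ['spare_cartridge','bottle']:
    for r in regions_of('top',t)[:1]: print(t,r['p'],r['pixel'],np.median(pts(m,d,r['pixels']),0))
E
```

```text
13.05 [ 0.21434298 -0.00060671  0.29335524] [-0.25441432 -0.65649241 -0.7038803 ]
scene -0.035 425 [0.07416826 0.08736044 0.08842751]
scene 0.055 268 [0.05636598 0.08985304 0.09128358]
scene 0.12 133 [0.00040373 0.07456384 0.07589737]
scene 0.158 102 [0.00110376 0.07812281 0.07906159]
top -0.035 0 
top 0.055 0 
top 0.12 0 
top 0.158 0 
bottle 0.69 [172.8, 201.1] [0.53026896 0.35440818 0.0888929 ]
```

View pics/s6.png

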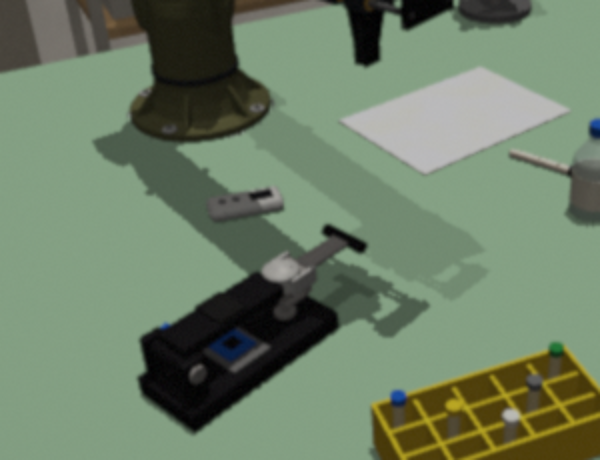

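The arm and lever lie level and in line (bar at about (345,238)). The strip top at 75.5 mm and bar top at 79 mm match a lever angle of about 0, and the gripper is clear.

```bash
python3 -c "
from cell import env; print(env.sign_off())"
```

```text
the job is handed in; nothing more can be done
None
```

The priming station is closed, and I handed the job in at about 13 s of the 61 s allowed.

1. **Lever up:** I pushed the bar back with the closed fingertips until the lever stood at about 1.0 rad. The coupler arm stayed raised at about 0.6 rad.
2. **Arm down:** I pressed the arm down by its pad onto the ball, ending at about 34 N. The lever was still up at about 1.0 rad.
3. **Lever locked:** I pressed the bar down along its arc to a firm stop at about 27 N, then moved clear.

**Last checks:**
- **Coupler arm:** the pad top is at 88 mm and the dome top at 91 mm, so the arm is fully down.
- **Lever:** the strip top is at 75.5 mm and the bar top at 79 mm, so the lever is at about 0 rad.
- **Robot:** the force reading is near zero and the gripper is about 20 cm above the bar.
- **Bottle:** its position changed by about 1 mm between measurements, within measuring error.
- **Failed check:** the top camera could not confirm the station heights or find the spare cartridge in the last picture, because the arm was most likely in its way. I therefore did not re-measure the cartridge, but the tool never came near it.

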